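Change the former in a bayonet nose and reset the tool rest

ROBOT

A 6-joint arm with a two-finger parallel gripper is mounted at the origin on a cart in front of the work surface, level with it; the furniture and walls round the work are solid. World frame = base frame: x ahead of the robot, y to its left, z up, the work surface at z = 0. Lengths are in m, angles in rad, forces in N, time in s.
With the tool pointing down it reaches from about 0.35 to 0.975 m from the base axis. Payload 4.9 kg.
Tool frame: the origin (TCP) lies on the centre line of the jaws, within the pads' length; the fingertips stand 17 mm ahead of it and the grasp point (between the pads) lies 2 mm behind it; x points along the fingers, y is the direction in which the jaws open and shut, and the axes are right-handed (so a half turn about x gives the same grasp; the last joint's range is limited). The gripper opens to 85 mm and grips with 20 to 120 N. Pads are 22 mm wide; open, the fingers measure 114 mm over their backs; the gripper's body (76 mm by 85 mm) begins 54 mm behind the grasp point. The pads swing forward as they close: fully open they stand 13 mm farther back than shut.
Start: joints at [-1.431, 0.053, 1.613, -0, 1.476, -0.119], TCP at [0.16, -0.604, 0.248] pointing down, gripper open.
Joint ranges: [-3.01, 3.01], [-1.01, 2.22], [0.06, 2.58], [-1.02, 4.17], [0.09, 2.62], [-3.14, 3.14]. Speed limits (rad/s): [2.57, 2.57, 3.14, 3.14, 3.14, 3.14].

INTERFACE

Orientations are given as a unit quaternion [w, x, y, z].
In Python, from plant import status, viewer, manip gives the robot as it stands.
- The arm moves only by the tool drive_tool, never from a script. Its argument "plan" is a list of rows, each a list of 4 numbers: the shift along the tool's x, y, z in m, then the turn about the tool's x in units of 8 degrees (1.0 is 8 degrees). A call has 1 to 12 rows; each row is the pose to reach, as a shift and turn from the pose commanded when the call began, along the tool's axes at that moment; what a row does not reach only later rows make up. A row lasts 1/10 s, in which the tool goes at most 50 mm and 8.59 degrees, less where a joint would pass 70% of its speed; a pose out of reach is approached as far as the arm can. A call with a gripper value outside its range is refused whole. "fingers" is the finger opening in m, from 0 to 0.0854, set as the call begins (left out, the last holds). The fingers move at their own pace and stop on an object; the grip force is fixed at half the most. Time passes only in rows, so rows that repeat a pose let the fingers close. It gives the time, the measured TCP pose, the force and the opening at its end, in the units of the state.
- status.state(): the state, without advancing time (a new reading comes with each control period).
- viewer.grab_frame(name): name is "scene" or "side" or "wrist"; returns the picture (384x512x3 uint8, blue, green, red); there is no depth.
- viewer.calibration(name): a dict with "vfov" (degrees; the focal length in pixels is half the picture's height over the tangent of half this angle, whatever the lens; pixels are square), "cx", "cy" (the principal point, pixels), "rvec" (rotation vector, rad) and "tvec" (3), from world to camera coordinates, as OpenCV has them. Camera axes: x right, y down, z forward; pixel columns grow to the right and rows downward; lengths in m; the calibration is good to about 2 mm. A picture is of the moment at which its call begins: read the wrist's pose just before it. calibration takes no time and is no camera call; for the wrist camera it gives the pose at the moment of the call.
- manip.job_done(): hands the job in, once; it reports no verdict.
The state is a dict: "time": time; "joint_pos": joint angles; "joint_vel": joint speeds; "joint_efforts": joint torques, N m; "tool_pos": TCP position; "tool_rot": TCP orientation; "contact_force": force on the tool from outside, world axes, zero at the start; "ft_torque": the same for the moment, N m; "gripper_width": opening from 0.0 (shut) to 1.0 (fully open).
Only numpy, scipy, OpenCV 4.12 (cv2) and the standard library are available. Lean on these libraries where they do the work, as an engineer would, in place of code of your own. Each camera call takes 0.05 s, during which the arm holds its last target. There are 200 camera calls.

TASK

Change the former on the finishing stand: press down the barrel-shaped former that is in the stand's bayonet nose, turn it anticlockwise to free it, lift it out and stand it upright on a clear place of the bench. Then set the next size, the low barrel-shaped former standing on the bench, in the nose, press it down against the spring, turn it clockwise about a quarter turn as far as it goes and let it spring up locked; after that push the tool rest along its rail until the front edge of its carriage meets the scribed line. Leave the tall former and the tin where they are.

Things in the scene. Friction and masses are not known exactly. Their poses are not given: they have to be found in the camera images.
- nose (a point): Bayonet nose of the grey finishing stand: a round steel socket, 108 mm outside, at the left end of a base plate 110 x 300 x 12 mm. Point on its axis at the flat top rim, 35 mm above the bench; z up, y towards the stand's left end (the rail runs along -y). Locked lugs lie along x. The mouth is a hole 69 mm across with two opposite slots for the lugs of a former's foot.
- slot (a point): Middle, at rim height, of one of the nose's two lug slots (the other is opposite), 40 mm from the nose's axis, 75 degrees anticlockwise from above from the nose's x axis; axes as the nose's. A lug enters with about 5 degrees to spare either way. Let down there, the foot rests on the spring pad. Pressed down, it turns clockwise 75 degrees under the rim to a stop, lugs then along x.
- pad (a point): Centre of the top of the steel spring pad in the nose, which carries a former's foot: 8 mm below the rim when free, 11 mm when a former is locked (it lifts with about 8 N and holds the lugs up in 3 mm deep pockets). To turn, the foot's underside must be 15 to 19 mm below the rim (19 is fully down, about 15 N). To free a locked former: press 4 to 8 mm, turn 75 degrees anticlockwise to the stop, lift.
- old_former_mid (a point): Finished-with former, at the start locked in the nose: wooden barrel 55 mm high, 62 mm across below, 52 on top, 59 at mid-height. Its foot is a round alloy bayonet plate, 66 mm across, 20 mm high, flat below; two opposite lugs stick out at the very bottom, 14 mm wide, 6 mm high, 88 mm over both tips. Point on its axis at mid-height of the wood, 47.5 mm above the underside of the foot; x runs through the lugs, z up. 0.18 kg.
- next_former_mid (a point): Next former, the lower of the two standing on the bench in front of the stand: wooden barrel 60 mm high, 66 mm across below, 52 on top, 62 at mid-height. Its foot is a round alloy bayonet plate, 66 mm across, 20 mm high, flat below; two opposite lugs stick out at the very bottom, 14 mm wide, 6 mm high, 88 mm over both tips. Point on its axis at mid-height of the wood, 50 mm above the underside of the foot; x runs through the lugs, z up. 0.2 kg.
- tall_former_mid (a point): Tall former, a bystander standing on the bench left or right of the next former: wooden, 85 mm high, 58 mm across below, widening to 70 on top, on the same kind of foot. Point on its axis, 62.5 mm above the underside of the foot.
- rest_edge (a point): Middle of the front edge (towards the nose) of the tool rest's grey carriage, 20 mm above the bench, the height of the rail's top; axes as the nose's. Carriage 60 mm along the rail, 76 wide, from 14 to 48 mm above the bench; a post on it bears a slanting bar 110 mm long, top 100 mm above the bench, overhanging the edge by 29 mm. It starts 40 to 86 mm short of the line.
- rest_back (a point): Middle of the carriage's flat upright back face (76 mm wide, away from the nose), 36 mm above the bench: the place to push; axes as the nose's. The carriage slides along y only, takes about 5 N, stays where it is left, has no stop at the line and can go 18 mm past it.
- line (a point): Middle of the dark line scribed across the steel rail (60 mm wide, top 20 mm above the bench), 74 mm from the nose's axis; axes as the nose's, the line runs along x.
- tin_box: Bystander: flat closed tin, 57 x 87 x 23 mm, lying on the bench just right of the stand. Origin at the centre of its underside.
Not all that is in view belongs to the job. What is shaped like the part that bears next_former_mid but purple is not meant.

How it is judged:
On the way, in this order (a step that is already met when the one before it is completed fails the run):
1. the first former has been freed and stands upright on the bench (height (world z) of old_former_mid between 0.044 and 0.051 m and angle between old_former_mid's own z axis and vertical below 0.08 rad and horizontal distance between old_former_mid and nose above 0.085 m), for 0.2 s.
2. the next former is locked in the nose (horizontal distance between next_former_mid and nose below 0.005 m and z of next_former_mid in the frame of nose between 0.0365 and 0.0405 m and angle between the x axis of next_former_mid and the x axis of nose, either way round below 0.13 rad and angle between next_former_mid's own z axis and vertical below 0.06 rad), for 0.2 s.
3. the carriage's front edge is at the scribed line (y of rest_edge in the frame of line between -0.003 and 0.003 m), for 0.2 s.
At the end, for the whole second after the job is handed in: First former upright on the bench (tilt under 0.08 rad), over 85 mm from the nose axis. Next former locked: within 5 mm of the nose axis, underside 9.5 to 13.5 mm below the rim, lugs within 0.13 rad of the locked direction, upright. Carriage front edge within 3 mm of the scribed line (all of step 1 and all of step 2 and all of step 3); the robot touches nothing.
It fails at once if the tall former is moved by more than 30 mm or tipped (distance of tall_former_mid from where it was at the start of the episode above 0.03 m or angle between tall_former_mid's own z axis and vertical above 0.3 rad).
It fails at once if the tin is moved by more than 30 mm (distance of tin_box from where it was at the start of the episode above 0.03 m).
It also fails if it takes over 67 s, if anything falls off the work surface, if the arm or the gripper's body presses on something with over 40 N, if the wrist force passes 120 N, or if a joint passes its speed limit or range.

## Working session

There is one attempt and no reset: what is moved stays moved. The work goes in short steps, Python scripts to look and compute and a tool call to move; the robot and the scene stay as the last step left them, time stands still between calls to the robot, and variables do not carry over. Pictures are saved under pics/ and viewed, about 8 in all and at most 12, crops included, and the job is handed in when it is done.

Besides the shell and the picture viewer there is one more tool, called after "Call:" by a JSON object that holds its "op" and its "data", one argument or row to a line. drive_tool: Moves the arm, as the interface text tells. Its arguments: {"type":"object","properties":{"plan":{"type":"array","items":{"type":"array","items":{"type":"number"}}},"fingers":{"type":"number"}},"required":["plan"]}

```bash
mkdir -p pics; ls; cat > h.py <<'E'
import numpy as np, cv2
from plant import status, viewer, manip
def cal(n):
    c=viewer.calibration(n); f=192/np.tan(np.radians(c['vfov'])/2)
    K=np.array([[f,0,c['cx']],[0,f,c['cy']],[0,0,1]]); R=cv2.Rodrigues(np.array(c['rvec'],float))[0]
    return K,R,np.array(c['tvec'],float).ravel()
def ray(C,u,v):
    K,R,t=C; d=R.T@np.linalg.inv(K)@[u,v,1]; return -R.T@t,d
def onz(C,u,v,z):
    o,d=ray(C,u,v); return o+d*(z-o[2])/d[2]
def proj(C,p):
    K,R,t=C; q=K@(R@np.array(p,float)+t); return q[:2]/q[2]
E
python3 - <<'E'
from h import *
for n in ('scene','side','wrist'):
    c=cal(n); im=viewer.grab_frame(n); cv2.imwrite(f'pics/{n}0.png',im)
    print(n,viewer.calibration(n),-c[1].T@c[2])
s=status.state();print(s)
a=[cv2.imread(f'pics/{n}0.png') for n in('scene','side')]
cv2.imwrite('pics/a.png',cv2.resize(np.vstack(a),None,fx=.78,fy=.78))
E
```

```text
pics
scene {'vfov': 45.37886529561483, 'cx': 253.16558407855328, 'cy': 195.42339326685325, 'rvec': array([ 2.18664231, -0.54957019,  0.27396242]), 'tvec': array([-0.6334309 ,  0.04121194,  1.50270605])} [ 0.00427749 -1.31249122  0.96871416]
side {'vfov': 52.6363634856241, 'cx': 252.03292800559763, 'cy': 184.4152749387973, 'rvec': array([ 2.30566743, -0.13105421,  0.06894396]), 'tvec': array([-0.58474233, -0.10156042,  1.54308366])} [ 0.4317532  -1.26940195  0.96723996]
wrist {'vfov': 65.40696356780568, 'cx': 257.82672421463656, 'cy': 188.80751518515936, 'rvec': array([-2.27928553,  1.74954006,  0.28760825]), 'tvec': array([-0.62400922, -0.04305811,  0.38006093])} [ 0.23824982 -0.58317551  0.37237757]
{'time': 0.15, 'joint_pos': array([-1.43098810e+00,  5.31904316e-02,  1.61397934e+00,  2.44153370e-05,
        1.47599254e+00, -1.18995061e-01]), 'joint_vel': array([-5.73800958e-04, -2.79379892e-03, -3.95367154e-03, -3.60151001e-05,
       -1.37316451e-03, -8.15330646e-04]), 'joint_efforts': array([ 3.47828900e-04, -3.94239235e+01, -3.70721984e+01, -1.48404024e-04,
        4.65790392e-03,  1.77770225e-07]), 'tool_pos': array([ 0.15989789, -0.60372731,  0.24735414]), 'tool_rot': array([ 0.09068977,  0.70119757,  0.0917998 , -0.70119194]), 'contact_force': array([0.12575633, 0.06139141, 0.10396395]), 'ft_torque': array([-0.0170896 ,  0.01731613, -0.00819777]), 'gripper_width': 0.9967534630791449}
```

```bash
python3 - <<'E'
import cv2,numpy as np
a=[cv2.imread(f'pics/{n}0.png') for n in('scene','side')]
cv2.imwrite('pics/a.png',cv2.resize(a[0],(800,600),interpolation=cv2.INTER_CUBIC))
cv2.imwrite('pics/b.png',cv2.resize(a[1],(800,600),interpolation=cv2.INTER_CUBIC))
E
```

```text
(no output)
```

View pics/a.png

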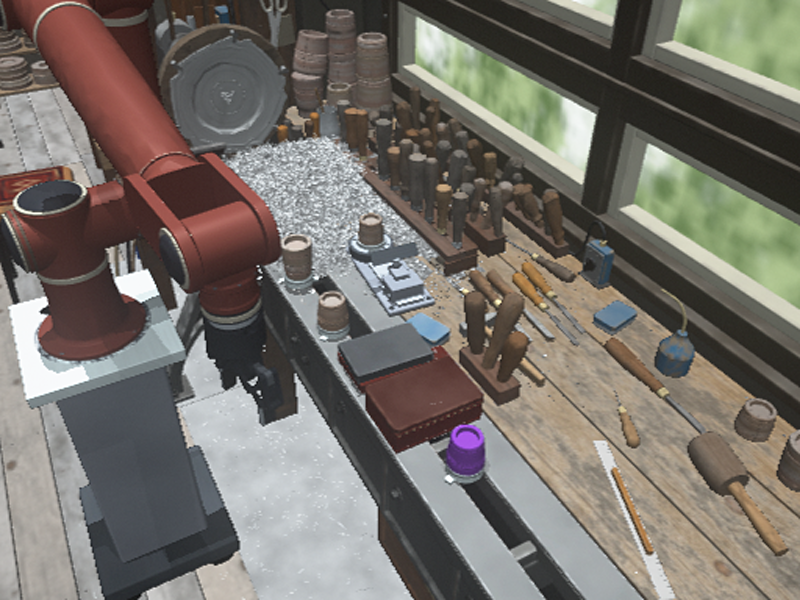

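View pics/b.png

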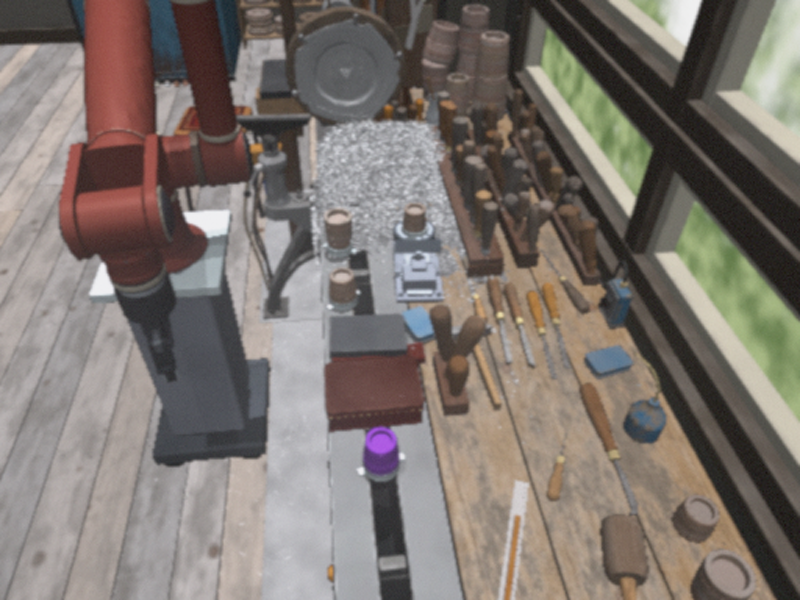

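```bash
python3 - <<'E'
from h import *
k=1/1.5625
pts={'scene':dict(old=(371,217,.099),tall=(297,240,.105),next=(332,298,.08),carr=(400,280,.048)),
'side':dict(old=(415,209,.099),tall=(338,216,.105),next=(343,275,.08),carr=(418,272,.048))}
for n in pts:
    for q,(u,v,z) in pts[n].items(): print(n,q,onz(cal(n),u*k-.2,v*k-.2,z).round(3))
C=cal('wrist');s=status.state()
from scipy.spatial.transform import Rotation as Ro
q=s['tool_rot'];T=Ro.from_quat(np.r_[q[1:],q[0]]).as_matrix();print(T.round(3))
print('cam in tool',T.T@(-C[1].T@C[2]-s['tool_pos']), (T.T@C[1].T).round(3))
np.savez('cam.npz',p=T.T@(-C[1].T@C[2]-s['tool_pos']),R=T.T@C[1].T)
E
```

```text
scene old [ 0.637 -0.03   0.099]
scene tall [ 0.446 -0.05   0.105]
scene next [ 0.44  -0.245  0.08 ]
scene carr [ 0.612 -0.217  0.048]
side old [ 0.636 -0.035  0.099]
side tall [ 0.444 -0.053  0.105]
side next [ 0.445 -0.244  0.08 ]
side carr [ 0.619 -0.215  0.048]
[[-0.     0.256 -0.967]
 [ 0.002 -0.967 -0.256]
 [-1.    -0.002 -0.   ]]
cam in tool [-1.25160129e-01  3.19231251e-05 -8.10234961e-02] [[ 0.001 -0.317  0.948]
 [ 1.     0.002 -0.   ]
 [-0.002  0.948  0.317]]
```

Call:
{"op": "drive_tool", "data": {
  "plan": [
    [-0.01,-0.027,-0.042],
    [-0.02,-0.055,-0.084],
    [-0.03,-0.082,-0.125],
    [-0.03,-0.109,-0.167],
    [-0.03,-0.136,-0.208],
    [-0.03,-0.164,-0.25],
    [-0.03,-0.191,-0.29],
    [-0.03,-0.218,-0.335],
    [-0.03,-0.245,-0.375],
    [-0.03,-0.273,-0.417],
    [-0.03,-0.3,-0.46],
    [-0.03,-0.327,-0.5]
  ]
}}

```text
invalid input at $.plan[0]: expected 4 numbers
```

Call:
{"op": "drive_tool", "data": {
  "plan": [
    [-0.01,-0.027,-0.042,0],
    [-0.02,-0.055,-0.084,0],
    [-0.03,-0.082,-0.125,0],
    [-0.03,-0.109,-0.167,0],
    [-0.03,-0.136,-0.208,0],
    [-0.03,-0.164,-0.25,0],
    [-0.03,-0.191,-0.29,0],
    [-0.03,-0.218,-0.335,0],
    [-0.03,-0.245,-0.375,0],
    [-0.03,-0.273,-0.417,0],
    [-0.03,-0.3,-0.46,0],
    [-0.03,-0.327,-0.5,0]
  ]
}}

```text
time: 1.35
tool_pos: [0.5603, -0.1586, 0.2781]
tool_rot: [-0.091, -0.701, -0.091, 0.701]
contact_force: [0.4, -0.6, 0.0]
gripper_width: 1.006
```

Call:
{"op": "drive_tool", "data": {
  "plan": [
    [0,0,0,0],
    [0,0,0,0]
  ]
}}

```text
time: 1.55
tool_pos: [0.5596, -0.1594, 0.2777]
tool_rot: [-0.092, -0.701, -0.092, 0.702]
contact_force: [0.8, -1.2, 0.3]
gripper_width: 0.999
```

```bash
python3 - <<'E'
from h import *
s=status.state();C=cal('wrist');im=viewer.grab_frame('wrist');cv2.imwrite('pics/w1.png',im)
np.savez('w1.npz',K=C[0],R=C[1],t=C[2])
print(s['tool_pos'],s['joint_pos'],s['time'],viewer.calibration('wrist')['tvec']-C[2])
cv2.imwrite('pics/w1b.png',cv2.resize(im,(800,600),interpolation=cv2.INTER_CUBIC))
E
```

```text
[ 0.55957922 -0.15939704  0.27771071] [-4.05153838e-01 -6.45786357e-02  1.68080692e+00 -4.90817160e-04
  1.52651674e+00  9.04408863e-01] 1.55 [ 7.77373822e-05 -1.16337406e-04 -4.56658710e-05]
```

View pics/w1b.png

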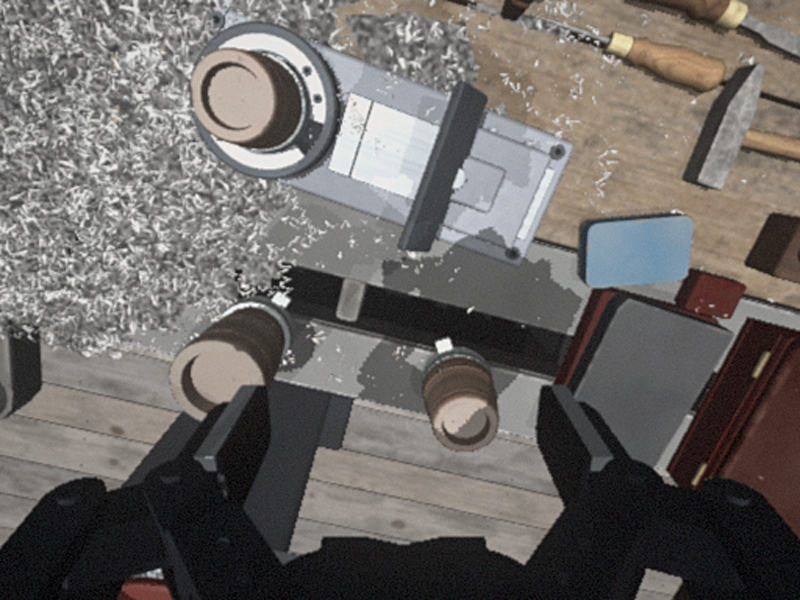

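```bash
python3 - <<'E'
from h import *
d=np.load('w1.npz');C=(d['K'],d['R'],d['t'])
for n,u,v,z in [('oldtop',235,97,.099),('rim L',192,100,.035),('rim R',336,103,.035),('rim T',266,23,.035),('rim B',262,178,.035),('tall top',217,376,.105),('next top',466,421,.08),('next lug',444,345,.006),
 ('gap top L',300,265,0),('gap bot L',285,320,0),('gap top R',580,332,0),('gap bot R',565,375,0),('front edge R',520,440,0),('front edge L',290,380,0),('base BR',519,262,.012),('base TR',572,142,.012),('tin BL',588,288,.023),('tin TL',583,220,.023),('tin TR',690,215,.023),('tin BR',690,278,.023),('hammer',705,185,.02),('handle',610,45,.02),('tray',600,290,.03),
 ('line?',358,135,.02),('bar end lo',415,245,.1),('bar end hi',475,90,.1),('carr back T',555,172,.048),('carr back B',527,238,.048),('railstart?',335,130,.02)]:
    print(n,onz(C,u*.64-.2,v*.64-.2,z).round(3)[:2])
im=cv2.imread('pics/w1.png')
a=cv2.resize(im[0:180,100:380],(800,514),interpolation=cv2.INTER_CUBIC);cv2.imwrite('pics/c.png',a)
E
```

```text
oldtop [ 0.634 -0.034]
rim L [0.623 0.017]
rim R [ 0.649 -0.084]
rim T [ 0.686 -0.026]
rim B [ 0.582 -0.041]
tall top [ 0.448 -0.052]
next top [ 0.444 -0.243]
next lug [ 0.472 -0.222]
gap top L [ 0.511 -0.077]
gap bot L [ 0.455 -0.074]
gap top R [ 0.515 -0.342]
gap bot R [ 0.47  -0.345]
front edge R [ 0.389 -0.328]
front edge L [ 0.395 -0.09 ]
base BR [ 0.566 -0.261]
base TR [ 0.67  -0.268]
tin BL [ 0.562 -0.322]
tin TL [ 0.615 -0.296]
tin TR [ 0.642 -0.378]
tin BR [ 0.593 -0.402]
hammer [ 0.667 -0.38 ]
handle [ 0.74  -0.267]
tray [ 0.565 -0.329]
line? [ 0.631 -0.104]
bar end lo [ 0.576 -0.163]
bar end hi [ 0.675 -0.172]
carr back T [ 0.644 -0.252]
carr back B [ 0.593 -0.249]
railstart? [ 0.63  -0.086]
```

View pics/c.png

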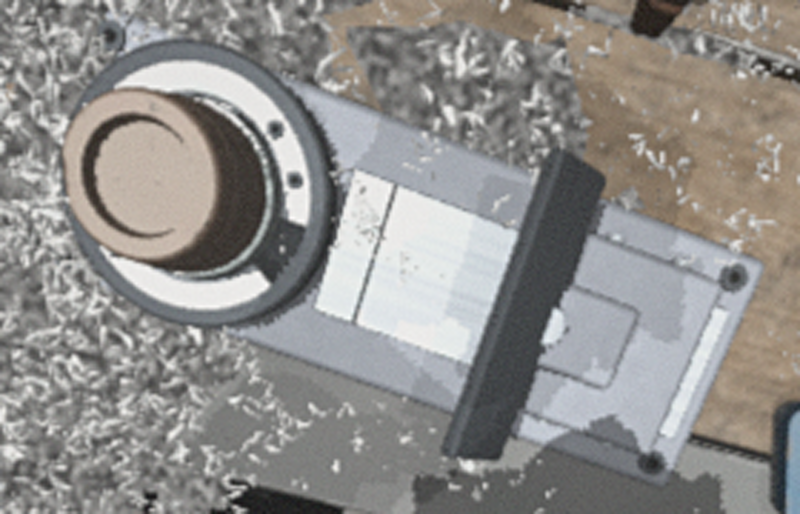

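```bash
python3 - <<'E'
from h import *
d=np.load('w1.npz');C=(d['K'],d['R'],d['t'])
f=lambda u,v,z:onz(C,(u+.5)/2.857-.5+100,(v+.5)/2.857-.5,z)[:2]
L=f(395,185,.02),f(357,322,.02); v=L[0]-L[1];print('line',L,np.linalg.norm(v),np.degrees(np.arctan2(v[1],v[0])))
for n,a,b,z in [('top',(300,85),(760,262),.012),('bot',(235,335),(665,482),.012),('end',(665,482),(760,262),.012),('carrback',(650,448),(724,290),.048)]:
    A=f(*a,z);B=f(*b,z);v=B-A;print(n,A.round(4),B.round(4),np.linalg.norm(v),np.degrees(np.arctan2(v[1],v[0])))
print('slot',f(280,250,.033))
im=cv2.imread('pics/w1.png')
# bright rim ring outer dark circle: fit via mask of low-sat bright
g=cv2.cvtColor(im,cv2.COLOR_BGR2HSV)
# rim outer edge by radial gradient
P=[]
c0=np.array([.635,-.034])
gray=cv2.GaussianBlur(cv2.cvtColor(im,cv2.COLOR_BGR2GRAY),(3,3),0).astype(float)
for a in np.radians(np.arange(-150,151,3)):
    rs=np.arange(.036,.062,.0005); pr=np.array([proj(C,[*(c0+r*np.array([np.cos(a),np.sin(a)])),.035]) for r in rs])
    val=cv2.remap(gray.astype(np.float32),pr[:,0].astype(np.float32)[None],pr[:,1].astype(np.float32)[None],1)[0]
    gr=np.diff(val); i=np.argmin(gr); P.append((np.degrees(a),rs[i],gr[i]))
P=np.array(P)
ok=(P[:,2]<-8)&(P[:,1]<.056);a=np.radians(P[ok,0]);r=P[ok,1]
A=np.c_[np.cos(a),np.sin(a),np.ones_like(a)];
for _ in range(5):
    x=np.linalg.lstsq(A,r,rcond=None)[0];e=np.abs(A@x-r);k=e<max(.001,np.median(e)*2);A=A[k];r=r[k]
print('bright rim circle',c0+x[:2],x[2],len(r),e[k].mean())
E
```

```text
line (array([ 0.65772003, -0.10825016]), array([ 0.59981287, -0.10552606])) 0.05797120422108004 -2.6933532280000425
top [ 0.6848 -0.061 ] [ 0.6694 -0.2683] 0.20785854365082793 -94.25684618295075
bot [ 0.5793 -0.0535] [ 0.5654 -0.2617] 0.20861653864995358 -93.81966689548932
end [ 0.5654 -0.2617] [ 0.6694 -0.2683] 0.10415348327699747 -3.636656342829715
carrback [ 0.5845 -0.2392] [ 0.6528 -0.2464] 0.06873455048361686 -6.013650563766128
slot [ 0.62083145 -0.06968086]
bright rim circle [ 0.63440138 -0.0327843 ] 0.04565192626677376 53 0.00027318807220880664
```

Call:
{"op": "drive_tool", "data": {
  "plan": [
    [0.02,-0.034,-0.035,0],
    [0.06,-0.068,-0.07,0],
    [0.09,-0.1031,-0.1047,0],
    [0.09,-0.1031,-0.1047,0],
    [0.12,-0.1031,-0.1047,0],
    [0.15,-0.1031,-0.1047,0],
    [0.18,-0.1031,-0.1047,0],
    [0.2,-0.1031,-0.1047,0],
    [0.2117,-0.1031,-0.1047,0],
    [0.2117,-0.1031,-0.1047,0]
  ],
  "fingers": 0.0854
}}

```text
time: 2.6
tool_pos: [0.6324, -0.0351, 0.0646]
tool_rot: [-0.09, -0.7, -0.091, 0.703]
contact_force: [-0.2, -0.7, -0.6]
gripper_width: 0.995
```

```bash
cat > st.py <<'E'
from h import *
from scipy.spatial.transform import Rotation as Ro
s=status.state();q=s['tool_rot'];T=Ro.from_quat(np.r_[q[1:],q[0]]).as_matrix()
print('t',s['time'],'pos',s['tool_pos'].round(4),'F',s['contact_force'].round(1),'Tq',s['ft_torque'].round(2),'w',round(s['gripper_width'],3),'j',s['joint_pos'].round(3))
print('ty',T[:,1].round(4),'tz',T[:,2].round(4),'yaw of y',np.degrees(np.arctan2(T[1,1],T[0,1])).round(2))
E
python3 st.py
```

```text
t 2.6 pos [ 0.6324 -0.0351  0.0646] F [-0.2 -0.7 -0.6] Tq [-0.02 -0.03 -0.02] w 0.995 j [-0.173  0.248  1.72  -0.     1.177  1.141]
ty [ 0.254  -0.9672 -0.0015] tz [-0.9672 -0.254   0.0036] yaw of y -75.28
```

Call:
{"op": "drive_tool", "data": {
  "plan": [
    [0,-0.0015,-0.0025,0],
    [0,-0.0015,-0.0025,0],
    [0,-0.0015,-0.0025,0],
    [0,-0.0015,-0.0025,0],
    [0,-0.0015,-0.0025,0],
    [0,-0.0015,-0.0025,0]
  ],
  "fingers": 0.0
}}

```text
time: 3.2
tool_pos: [0.6377, -0.032, 0.0696]
tool_rot: [0.092, 0.702, 0.091, -0.7]
contact_force: [-1.5, -0.5, 5.0]
gripper_width: 0.654
```

```bash
python3 st.py
```

```text
t 3.2 pos [ 0.6377 -0.032   0.0696] F [-1.5 -0.5  5. ] Tq [ 0.12  0.33 -0.  ] w 0.654 j [-0.167  0.248  1.71  -0.     1.18   1.145]
ty [ 0.2561 -0.9666  0.0014] tz [-0.9666 -0.2561 -0.0031] yaw of y -75.16
```

Call:
{"op": "drive_tool", "data": {
  "plan": [
    [0,0,0,0],
    [0,0,0,0],
    [0.002,0,0.0015,0],
    [0.004,0,0.0028,0],
    [0.004,0,0.0028,0],
    [0.004,0,0.0028,0]
  ],
  "fingers": 0.0854
}}

```text
time: 3.8
tool_pos: [0.6333, -0.0326, 0.0623]
tool_rot: [-0.091, -0.701, -0.091, 0.701]
contact_force: [0.4, -0.5, -0.7]
gripper_width: 0.999
```

Call:
{"op": "drive_tool", "data": {
  "plan": [
    [0,0,0,0],
    [0,0,0,0],
    [0,0,0,0],
    [0,0,0,0],
    [0,0,0,0],
    [0,0,0,0]
  ],
  "fingers": 0.0
}}

```text
time: 4.4
tool_pos: [0.6337, -0.0329, 0.0635]
tool_rot: [0.092, 0.701, 0.091, -0.701]
contact_force: [-3.2, -0.7, 5.8]
gripper_width: 0.666
```

```bash
python3 st.py
```

```text
t 4.4 pos [ 0.6337 -0.0329  0.0635] F [-3.2 -0.7  5.8] Tq [-0.27  0.45  0.06] w 0.666 j [-1.690e-01  2.500e-01  1.720e+00 -1.000e-03  1.171e+00  1.143e+00]
ty [ 2.560e-01 -9.667e-01  8.000e-04] tz [-9.667e-01 -2.560e-01 -2.000e-04] yaw of y -75.17
```

Call:
{"op": "drive_tool", "data": {
  "plan": [
    [0.004,0,0,0],
    [0.008,0,0,0],
    [0.008,0,0,0]
  ]
}}

```text
time: 4.7
tool_pos: [0.634, -0.0329, 0.0563]
tool_rot: [0.091, 0.701, 0.091, -0.701]
contact_force: [-4.6, -0.4, 12.4]
gripper_width: 0.664
```

Call:
{"op": "drive_tool", "data": {
  "plan": [
    [0,0,0,-0.5],
    [0,0,0,-1],
    [0,0,0,-1.5]
  ]
}}

```text
time: 5.0
tool_pos: [0.6357, -0.0328, 0.0577]
tool_rot: [0.165, 0.689, 0.164, -0.686]
contact_force: [-1.3, 0.0, 10.9]
gripper_width: 0.671
```

```bash
python3 st.py
```

```text
t 5.0 pos [ 0.6357 -0.0328  0.0577] F [-1.3  0.  10.9] Tq [ 0.01  0.27 -0.17] w 0.671 j [-1.690e-01  2.590e-01  1.720e+00  1.000e-03  1.157e+00  9.310e-01]
ty [ 0.4533 -0.8913  0.0026] tz [-0.8913 -0.4533 -0.0043] yaw of y -63.04
```

Call:
{"op": "drive_tool", "data": {
  "plan": [
    [0.001,0,0,-0.9],
    [0.001,0,0,-1.8],
    [0.001,0,0,-2.7],
    [0.001,0,0,-3.6],
    [0.001,0,0,-4.5],
    [0.001,0,0,-5.4],
    [0.001,0,0,-6.3],
    [0.001,0,0,-7.2],
    [0.001,0,0,-7.8],
    [0.001,0,0,-8.1],
    [0.001,0,0,-8.1]
  ]
}}

```text
time: 6.1
tool_pos: [0.6365, -0.0327, 0.0573]
tool_rot: [0.509, 0.494, 0.505, -0.491]
contact_force: [-0.8, 0.2, 10.9]
gripper_width: 0.669
```

```bash
python3 st.py
```

```text
t 6.1 pos [ 0.6365 -0.0327  0.0573] F [-0.8  0.2 10.9] Tq [0.07 0.12 0.12] w 0.669 j [-1.680e-01  2.600e-01  1.720e+00  1.000e-03  1.155e+00 -1.980e-01]
ty [0.9996 0.0289 0.0069] tz [ 2.890e-02 -9.996e-01  5.000e-04] yaw of y 1.65
```

Call:
{"op": "drive_tool", "data": {
  "plan": [
    [-0.006,0,0,0],
    [-0.014,0,0,0],
    [-0.02,0,0,0],
    [-0.02,0,0,0]
  ]
}}

```text
time: 6.5
tool_pos: [0.6332, -0.0325, 0.0735]
tool_rot: [0.507, 0.493, 0.507, -0.493]
contact_force: [-0.3, 0.2, -1.6]
gripper_width: 0.669
```

```bash
python3 st.py
```

```text
t 6.5 pos [ 0.6332 -0.0325  0.0735] F [-0.3  0.2 -1.6] Tq [ 0.1  -0.02 -0.01] w 0.669 j [-0.169  0.236  1.717  0.     1.188 -0.197]
ty [ 9.996e-01  2.840e-02 -2.000e-04] tz [ 2.840e-02 -9.996e-01 -3.000e-04] yaw of y 1.63
```

Call:
{"op": "drive_tool", "data": {
  "plan": [
    [-0.04,0,0,0],
    [-0.08,0,0,0],
    [-0.1,-0.03,0.017,0],
    [-0.1,-0.065,0.036,0],
    [-0.1,-0.1,0.056,0],
    [-0.1,-0.135,0.075,0],
    [-0.1,-0.17,0.0945,0],
    [-0.1,-0.195,0.108,0],
    [-0.1,-0.2045,0.1137,0],
    [-0.1,-0.2045,0.1137,0],
    [-0.1,-0.2045,0.1137,0]
  ]
}}

```text
time: 7.6
tool_pos: [0.4328, -0.1517, 0.1734]
tool_rot: [0.507, 0.493, 0.507, -0.493]
contact_force: [0.4, -0.3, -0.8]
gripper_width: 0.668
```

```bash
python3 st.py; python3 - <<'E'
from h import *
for n in ('wrist','side'):
    C=cal(n);im=viewer.grab_frame(n);cv2.imwrite(f'pics/{n}2.png',im)
    if n=='wrist': np.savez('w2.npz',K=C[0],R=C[1],t=C[2])
    print(n,proj(C,[.432,-.152,0]),proj(C,[.432,-.152,.105]))
a=cv2.imread('pics/wrist2.png');b=cv2.imread('pics/side2.png')[90:282,140:396]
b=cv2.resize(b,(512,384),interpolation=cv2.INTER_CUBIC)
cv2.imwrite('pics/d.png',cv2.resize(np.vstack([a,b]),(400,600)))
E
```

```text
t 7.6 pos [ 0.4328 -0.1517  0.1734] F [ 0.4 -0.3 -0.8] Tq [ 0.02 -0.03 -0.01] w 0.668 j [-5.000e-01 -3.060e-01  2.066e+00  1.000e-03  1.382e+00 -5.290e-01]
ty [9.996e-01 2.830e-02 3.000e-04] tz [ 2.830e-02 -9.996e-01 -6.000e-04] yaw of y 1.62
wrist [257.42636689 172.48091061] [257.31873808 212.10337545]
side [215.63026004 176.14488985] [214.02608675 154.19062513]
```

View pics/d.png

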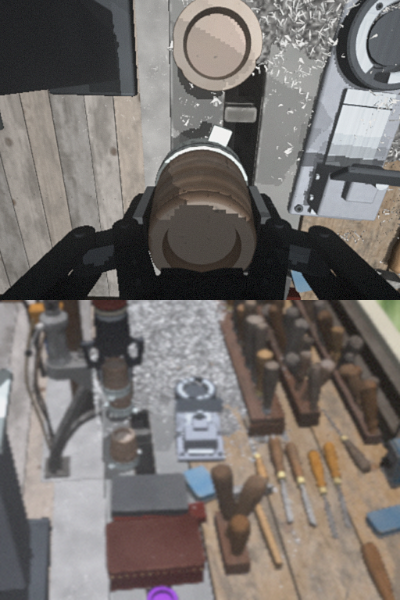

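```bash
python3 - <<'E'
from h import *
d=np.load('w2.npz');C=(d['K'],d['R'],d['t'])
for u,v in [(137,110),(172,110),(225,115),(262,115),(330,50)]: print(u,v,onz(C,u*1.28,v*1.28,0).round(3))
print('tall top',onz(C,217*1.28,44*1.28,.105))
E
```

```text
137 110 [ 0.349 -0.122  0.   ]
172 110 [ 0.394 -0.12   0.   ]
225 115 [ 0.462 -0.125  0.   ]
262 115 [ 0.51  -0.123  0.   ]
330 50 [ 0.581 -0.044  0.   ]
tall top [ 0.44113228 -0.05144576  0.105     ]
```

Call:
{"op": "drive_tool", "data": {
  "plan": [
    [0.04,0,0,0],
    [0.08,0,0,0],
    [0.11,0,0,0],
    [0.125,0,0,0],
    [0.13,0,0,0],
    [0.132,0,0,0],
    [0.132,0,0,0]
  ]
}}

```text
time: 8.4
tool_pos: [0.4333, -0.1522, 0.0425]
tool_rot: [0.508, 0.493, 0.507, -0.493]
contact_force: [0.3, 0.4, -1.4]
gripper_width: 0.666
```

```bash
python3 st.py
```

```text
t 8.4 pos [ 0.4333 -0.1522  0.0425] F [ 0.3  0.4 -1.4] Tq [ 0.01  0.02 -0.04] w 0.666 j [-0.5   -0.121  2.151  0.     1.11  -0.529]
ty [0.9996 0.029  0.0013] tz [ 2.900e-02 -9.996e-01  7.000e-04] yaw of y 1.66
```

Call:
{"op": "drive_tool", "data": {
  "plan": [
    [0.001,0,0,0],
    [0.002,0,0,0],
    [0.003,0,0,0],
    [0.003,0,0,0]
  ]
}}

```text
time: 8.8
tool_pos: [0.4329, -0.1524, 0.0395]
tool_rot: [0.508, 0.493, 0.507, -0.493]
contact_force: [-1.0, 0.6, 3.7]
gripper_width: 0.67
```

Call:
{"op": "drive_tool", "data": {
  "plan": [
    [-0.001,0,0,0],
    [-0.001,0,0,0],
    [-0.001,0,0,0],
    [-0.03,0,0,0],
    [-0.08,0,0,0],
    [-0.12,0,0.03,0],
    [-0.16,0.005,0.07,0],
    [-0.18,0.01,0.11,0],
    [-0.18,0.01,0.148,0],
    [-0.18,0.01,0.148,0],
    [-0.18,0.01,0.148,0]
  ],
  "fingers": 0.0854
}}

```text
time: 9.9
tool_pos: [0.4462, -0.3001, 0.2181]
tool_rot: [0.506, 0.493, 0.507, -0.493]
contact_force: [0.0, 0.1, 0.2]
gripper_width: 1.0
```

```bash
python3 st.py; python3 - <<'E'
from h import *
n='wrist';C=cal(n);im=viewer.grab_frame(n);cv2.imwrite(f'pics/w3.png',im)
np.savez('w3.npz',K=C[0],R=C[1],t=C[2])
for p in ([.433,-.152,.075],[.444,-.243,.08],[.444,-.243,0]): print(proj(C,p))
cv2.imwrite('pics/w3b.png',cv2.resize(im,(800,600),interpolation=cv2.INTER_CUBIC))
E
```

```text
t 9.9 pos [ 0.4462 -0.3001  0.2181] F [0.  0.1 0.2] Tq [-0.02 -0.03  0.01] w 1.0 j [-0.731 -0.136  1.846  0.     1.432 -0.758]
ty [ 9.996e-01  2.690e-02 -6.000e-04] tz [ 0.0269 -0.9996 -0.0011] yaw of y 1.54
[247.11983249  -1.1631766 ]
[257.80271118 118.96855671]
[257.83029683 112.2185426 ]
```

View pics/w3b.png

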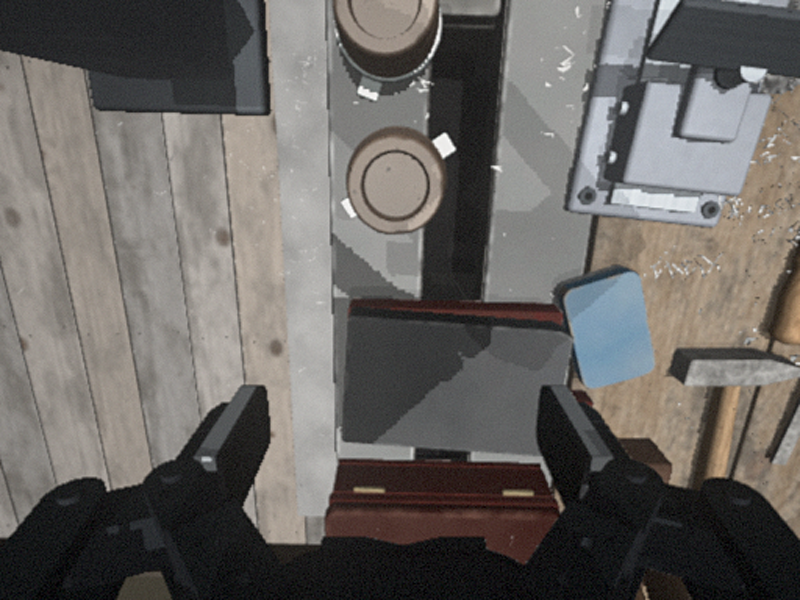

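```bash
python3 - <<'E'
from h import *
d=np.load('w3.npz');C=(d['K'],d['R'],d['t'])
im=cv2.imread('pics/w3.png');g=cv2.cvtColor(im,cv2.COLOR_BGR2GRAY)
for nm,(u0,v0) in {'a':(284,93),'b':(223,133),'old':(236,59)}.items():
    sub=g[v0-12:v0+13,u0-12:u0+13]; n,l,s,c=cv2.connectedComponentsWithStats((sub>205).astype(np.uint8))
    i=1+np.argmax(s[1:,4]);p=c[i]+[u0-12,v0-12];print(nm,s[i],p,onz(C,*p,.006).round(4))
# tops
print('top c',onz(C,396*.64-.2,184*.64-.2,.08)); 
h=cv2.HoughCircles(cv2.medianBlur(g,3)[60:170,200:300],cv2.HOUGH_GRADIENT,1,50,param1=80,param2=15,minRadius=18,maxRadius=36);print(h)
for c in h[0]: print(onz(C,c[0]+200,c[1]+60,.08))
# carriage back & line info
print('carr back', [onz(C,u*.64-.2,v*.64-.2,.048).round(4) for u,v in((608,178),(745,194))])
print('base R end',[onz(C,u*.64-.2,v*.64-.2,.012).round(4) for u,v in((568,208),(715,226))])
E
```

```text
a [  5   4  14  16 117] [283.76068376  92.4017094 ] [ 0.4712 -0.2211  0.006 ]
b [ 8  6  9 12 47] [222.61702128 132.68085106] [ 0.4052 -0.266   0.006 ]
old [ 5  8 13  9 55] [234.89090909  59.34545455] [ 0.4186 -0.1899  0.006 ]
top c [ 0.44004238 -0.24193019  0.08      ]
[[[52.5 57.5 19.6]]]
[ 0.43940492 -0.24189838  0.08      ]
carr back [array([ 0.5698, -0.2373,  0.048 ]), array([ 0.6565, -0.2445,  0.048 ])]
base R end [array([ 0.5606, -0.2609,  0.012 ]), array([ 0.667 , -0.2705,  0.012 ])]
```

Call:
{"op": "drive_tool", "data": {
  "plan": [
    [0.02,-0.003,-0.03,0],
    [0.05,-0.0051,-0.0583,0],
    [0.08,-0.0051,-0.0583,0],
    [0.115,-0.0051,-0.0583,0],
    [0.15,-0.0051,-0.0583,0],
    [0.17,-0.0051,-0.0583,0],
    [0.177,-0.0051,-0.0583,0],
    [0.177,-0.0051,-0.0583,0],
    [0.177,-0.0051,-0.0583,0]
  ]
}}

```text
time: 10.85
tool_pos: [0.4405, -0.2416, 0.0428]
tool_rot: [0.508, 0.493, 0.507, -0.493]
contact_force: [-0.3, 0.8, 0.7]
gripper_width: 0.999
```

```bash
python3 st.py
```

```text
t 10.85 pos [ 0.4405 -0.2416  0.0428] F [-0.3  0.8  0.7] Tq [-0.06 -0.09  0.03] w 0.999 j [-0.65  -0.014  2.049  0.     1.104 -0.679]
ty [0.9996 0.0291 0.0015] tz [ 0.0291 -0.9996  0.0011] yaw of y 1.67
```

Call:
{"op": "drive_tool", "data": {
  "plan": [
    [0.002,0,0,0],
    [0.002,0,0,0],
    [0.002,0,0,0],
    [0.002,0,0,0],
    [0.002,0,0,0],
    [0.002,0,0,0]
  ],
  "fingers": 0.0
}}

```text
time: 11.45
tool_pos: [0.4407, -0.2424, 0.0418]
tool_rot: [0.508, 0.493, 0.506, -0.493]
contact_force: [-1.4, 0.6, 5.7]
gripper_width: 0.699
```

```bash
python3 st.py
```

```text
t 11.45 pos [ 0.4407 -0.2424  0.0418] F [-1.4  0.6  5.7] Tq [0.15 0.43 0.03] w 0.699 j [-0.651 -0.011  2.049 -0.     1.101 -0.679]
ty [0.9996 0.0285 0.0016] tz [ 0.0285 -0.9996  0.0016] yaw of y 1.63
```

Call:
{"op": "drive_tool", "data": {
  "plan": [
    [-0.045,0,0,0],
    [-0.09,0,0,0],
    [-0.135,0.01,-0.01,-0.5],
    [-0.148,0.042,-0.042,-1.1],
    [-0.148,0.075,-0.077,-1.8],
    [-0.148,0.11,-0.112,-2.5],
    [-0.148,0.14,-0.143,-3.2],
    [-0.148,0.17,-0.174,-3.9],
    [-0.148,0.192,-0.196,-4.5],
    [-0.148,0.1996,-0.2038,-4.5],
    [-0.148,0.1996,-0.2038,-4.5],
    [-0.148,0.1996,-0.2038,-4.5]
  ]
}}

```text
time: 12.65
tool_pos: [0.6328, -0.0329, 0.1873]
tool_rot: [0.634, 0.312, 0.635, -0.313]
contact_force: [0.3, 0.7, -1.9]
gripper_width: 0.697
```

```bash
python3 st.py; python3 - <<'E'
from h import *
n='wrist';C=cal(n);im=viewer.grab_frame(n);cv2.imwrite(f'pics/w4.png',im)
np.savez('w4.npz',K=C[0],R=C[1],t=C[2])
cv2.imwrite('pics/w4b.png',cv2.resize(im,(800,600),interpolation=cv2.INTER_CUBIC))
E
```

```text
t 12.65 pos [ 0.6328 -0.0329  0.1873] F [ 0.3  0.7 -1.9] Tq [0.04 0.02 0.01] w 0.697 j [-1.690e-01  1.170e-01  1.648e+00 -1.000e-03  1.377e+00 -8.240e-01]
ty [ 0.7927  0.6096 -0.0011] tz [ 6.096e-01 -7.927e-01 -3.000e-04] yaw of y 37.56
```

View pics/w4b.png

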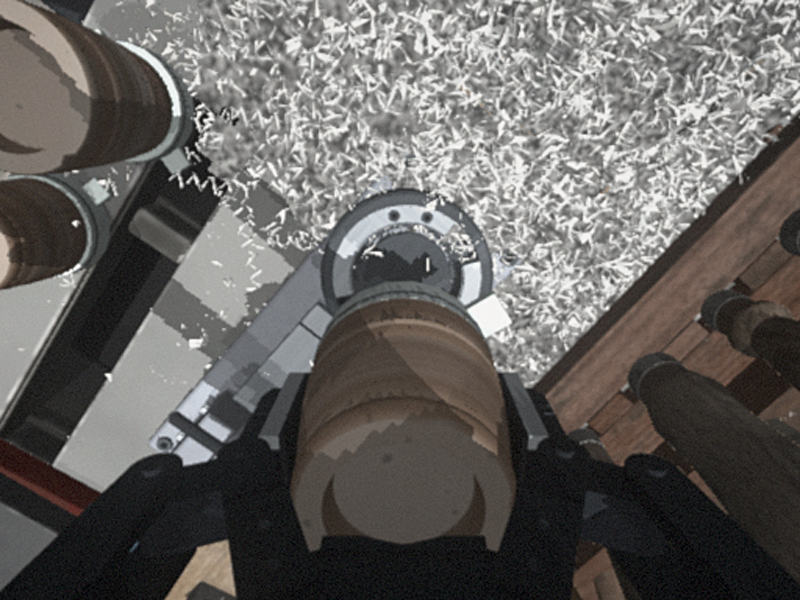

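```bash
python3 - <<'E'
from h import *
d=np.load('w4.npz');C=(d['K'],d['R'],d['t'])
im=cv2.imread('pics/w4.png');g=cv2.cvtColor(im,cv2.COLOR_BGR2GRAY)
u0,v0=315,202;sub=g[v0-15:v0+16,u0-15:u0+16]; n,l,s,c=cv2.connectedComponentsWithStats((sub>215).astype(np.uint8))
i=1+np.argmax(s[1:,4]);p=c[i]+[u0-15,v0-15];print(s[i],p)
q=onz(C,*p,.1515)[:2]-[.6328,-.0329];print(q,np.linalg.norm(q),np.degrees(np.arctan2(q[1],q[0])))
P=np.array([onz(C,u*.64-.2,v*.64-.2,.033)[:2] for u,v in((322,270),(494,270),(408,190),(345,222),(470,222))])
x=np.linalg.lstsq(np.c_[2*P,np.ones(5)],(P**2).sum(1),rcond=None)[0];print('rim c',x[:2],np.sqrt(x[2]+x[:2]@x[:2]))
print('slot R',onz(C,472*.64,278*.64,.035),onz(C,472*.64,278*.64,.02))
E
```

```text
[  0   2  27  29 460] [313.87826087 202.31086957]
[0.0130959  0.03529359] 0.037644924965477645 69.64231936985719
rim c [ 0.63535061 -0.03217913] 0.05314739807412449
slot R [ 0.66614894 -0.00674548  0.035     ] [ 0.67067288 -0.00882518  0.02      ]
```

Call:
{"op": "drive_tool", "data": {
  "plan": [
    [0.04,0.0013,0.0008,0],
    [0.08,0.0013,0.0008,0],
    [0.1,0.0013,0.0008,0],
    [0.106,0.0013,0.0008,0],
    [0.11,0.0013,0.0008,0],
    [0.113,0.0013,0.0008,0],
    [0.116,0.0013,0.0008,0],
    [0.118,0.0013,0.0008,0]
  ]
}}

```text
time: 13.5
tool_pos: [0.6358, -0.0322, 0.0709]
tool_rot: [0.635, 0.312, 0.634, -0.312]
contact_force: [-1.2, -0.1, -1.9]
gripper_width: 0.705
```

```bash
python3 st.py
```

```text
t 13.5 pos [ 0.6358 -0.0322  0.0709] F [-1.2 -0.1 -1.9] Tq [0.07 0.   0.02] w 0.705 j [-0.167  0.243  1.714  0.     1.182 -0.824]
ty [0.7921 0.6104 0.0016] tz [ 0.6104 -0.7921  0.0017] yaw of y 37.62
```

Call:
{"op": "drive_tool", "data": {
  "plan": [
    [0.004,0,0,0],
    [0.008,0,0,0],
    [0.012,0,0,0],
    [0.012,0,0,0]
  ]
}}

```text
time: 13.9
tool_pos: [0.6361, -0.0322, 0.06]
tool_rot: [0.635, 0.312, 0.634, -0.312]
contact_force: [-4.0, 0.5, 10.9]
gripper_width: 0.7
```

Call:
{"op": "drive_tool", "data": {
  "plan": [
    [0,0,0,0.5],
    [0,0,0,1],
    [0,0,0,1.5]
  ]
}}

```text
time: 14.2
tool_pos: [0.6366, -0.0318, 0.0607]
tool_rot: [0.599, 0.378, 0.597, -0.377]
contact_force: [-3.7, 2.1, 10.2]
gripper_width: 0.7
```

```bash
python3 st.py
```

```text
t 14.2 pos [ 0.6366 -0.0318  0.0607] F [-3.7  2.1 10.2] Tq [0.19 0.7  0.2 ] w 0.7 j [-0.167  0.258  1.716  0.     1.165 -0.612]
ty [0.9024 0.4308 0.0027] tz [ 0.4308 -0.9024  0.0014] yaw of y 25.52
```

Call:
{"op": "drive_tool", "data": {
  "plan": [
    [0.002,0,0,0.4],
    [0.002,0,0,1.2],
    [0.002,0,0,2.1],
    [0.002,0,0,3],
    [0.002,0,0,3.9],
    [0.002,0,0,4.8],
    [0.002,0,0,5.7],
    [0.002,0,0,6.6],
    [0.002,0,0,7.4],
    [0.002,0,0,8],
    [0.002,0,0,8.3],
    [0.002,0,0,8.3]
  ]
}}

```text
time: 15.4
tool_pos: [0.6377, -0.0322, 0.0596]
tool_rot: [0.296, 0.645, 0.293, -0.641]
contact_force: [-1.6, 0.6, 11.5]
gripper_width: 0.699
```

```bash
python3 st.py
```

```text
t 15.4 pos [ 0.6377 -0.0322  0.0596] F [-1.6  0.6 11.5] Tq [0.22 0.48 0.11] w 0.699 j [-0.167  0.26   1.715  0.     1.161  0.545]
ty [ 0.7572 -0.6532  0.0049] tz [-0.6531 -0.7572 -0.0033] yaw of y -40.78
```

Call:
{"op": "drive_tool", "data": {
  "plan": [
    [-0.003,0,0,0],
    [-0.006,0,0,0],
    [-0.01,0,0,0],
    [-0.01,0,0,0]
  ]
}}

```text
time: 15.8
tool_pos: [0.6375, -0.0321, 0.0659]
tool_rot: [0.296, 0.645, 0.293, -0.64]
contact_force: [9.6, -0.4, -7.1]
gripper_width: 0.699
```

```bash
python3 st.py
```

```text
t 15.8 pos [ 0.6375 -0.0321  0.0659] F [ 9.6 -0.4 -7.1] Tq [ 0.11 -1.31  0.12] w 0.699 j [-1.670e-01  2.510e-01  1.715e+00  1.000e-03  1.169e+00  5.440e-01]
ty [ 0.7573 -0.653   0.006 ] tz [-0.653  -0.7573 -0.0047] yaw of y -40.77
```

Call:
{"op": "drive_tool", "data": {
  "plan": [
    [0.003,0,0,0],
    [0.003,0,0,0],
    [0.003,0,0,0],
    [0,0,0,0],
    [-0.045,0,0,0],
    [-0.09,0,0,-0.5],
    [-0.13,0.02,0.03,-1.4],
    [-0.16,0.045,0.065,-2.3],
    [-0.18,0.07,0.1,-3.2],
    [-0.18,0.0834,0.1234,-4],
    [-0.18,0.0834,0.1234,-4.6],
    [-0.18,0.0834,0.1234,-4.6]
  ],
  "fingers": 0.0854
}}

```text
time: 17.0
tool_pos: [0.6174, -0.181, 0.2464]
tool_rot: [0.482, 0.518, 0.482, -0.517]
contact_force: [1.0, -0.6, -0.7]
gripper_width: 1.002
```

```bash
python3 st.py; python3 - <<'E'
from h import *
n='wrist';C=cal(n);im=viewer.grab_frame(n);cv2.imwrite(f'pics/w5.png',im)
np.savez('w5.npz',K=C[0],R=C[1],t=C[2])
cv2.imwrite('pics/w5b.png',cv2.resize(im[:256],(800,400),interpolation=cv2.INTER_CUBIC))
E
```

```text
t 17.0 pos [ 0.6174 -0.181   0.2464] F [ 1.  -0.6 -0.7] Tq [-0.03 -0.02 -0.01] w 1.002 j [-0.401  0.096  1.57   0.     1.474 -0.33 ]
ty [ 0.9975 -0.0713  0.001 ] tz [-7.130e-02 -9.975e-01  1.000e-04] yaw of y -4.09
```

View pics/w5b.png

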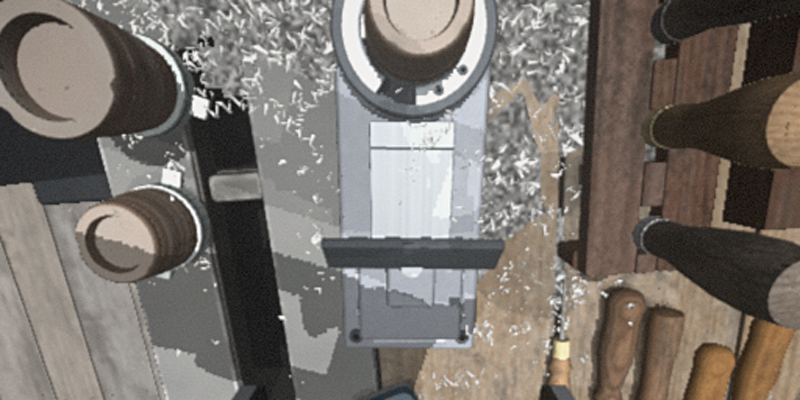

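Call:
{"op": "drive_tool", "data": {
  "plan": [
    [0.01,0.0036,0.045,0],
    [0.03,0.0072,0.0918,0],
    [0.06,0.0072,0.0918,0],
    [0.1,0.0072,0.0918,0],
    [0.14,0.0072,0.0918,0],
    [0.18,0.0072,0.0918,0],
    [0.2,0.0072,0.0918,0],
    [0.2,0.0072,0.0918,0],
    [0.2,0.0072,0.0918,0]
  ],
  "fingers": 0.0
}}

```text
time: 17.95
tool_pos: [0.6187, -0.2714, 0.0459]
tool_rot: [0.482, 0.517, 0.482, -0.517]
contact_force: [-0.6, -0.3, 0.2]
gripper_width: 0.003
```

```bash
python3 st.py; python3 - <<'E'
from h import *
d=np.load('w5.npz');C=(d['K'],d['R'],d['t'])
im=cv2.imread('pics/w5.png');g=cv2.cvtColor(im,cv2.COLOR_BGR2GRAY)
k=.64
col=g[75:120,245:285].mean(1);print(75+np.argmin(np.diff(np.r_[col[0],col])),col.round())
for v in (148,149,150): print(onz(C,412*k-.2,v*k-.2,.02).round(4))
E
```

```text
t 17.95 pos [ 0.6187 -0.2714  0.0459] F [-0.6 -0.3  0.2] Tq [-0.01  0.05  0.03] w 0.003 j [-0.523  0.358  1.62   0.     1.164 -0.454]
ty [ 9.976e-01 -6.920e-02 -1.000e-04] tz [-6.920e-02 -9.976e-01 -1.000e-04] yaw of y -3.97
94 [ 89. 101. 112. 199. 234. 232. 234. 235. 234. 233. 234. 235. 232. 229.
 227. 228. 229. 231. 234. 161. 135. 218. 233. 230. 229. 228. 228. 227.
 227. 227. 226. 226. 225. 224. 225. 226. 225. 224. 225. 225. 224. 225.
 226. 226. 225.]
[ 0.6288 -0.1061  0.02  ]
[ 0.6287 -0.1068  0.02  ]
[ 0.6287 -0.1075  0.02  ]
```

Call:
{"op": "drive_tool", "data": {
  "plan": [
    [0,0,-0.006,0],
    [0,0,-0.012,0],
    [0,0,-0.018,0],
    [0,0,-0.026,0],
    [0,0,-0.034,0],
    [0,0,-0.042,0],
    [0,0,-0.05,0],
    [0,0,-0.058,0],
    [0,0,-0.066,0],
    [0,0,-0.072,0],
    [0,0,-0.078,0],
    [0,0,-0.078,0]
  ]
}}

```text
time: 19.15
tool_pos: [0.6253, -0.1947, 0.0475]
tool_rot: [0.484, 0.517, 0.481, -0.517]
contact_force: [0.8, -2.9, 1.4]
gripper_width: -0.0
```

```bash
python3 st.py;  python3 - <<'E'
from h import *
C=cal('wrist');im=viewer.grab_frame('wrist');cv2.imwrite('pics/w6.png',im)
C2=cal('side');im2=viewer.grab_frame('side');cv2.imwrite('pics/s6.png',im2)
C3=cal('scene');im3=viewer.grab_frame('scene')
def crop(i,C):
    u,v=proj(C,[.626,-.13,.03]).astype(int); return cv2.resize(i[v-40:v+40,u-53:u+53],(400,300),interpolation=cv2.INTER_CUBIC)
cv2.imwrite('pics/e.png',np.vstack([np.hstack([crop(im2,C2),crop(im3,C3)]),cv2.resize(im,(800,600))[:300]]))
E
```

```text
t 19.15 pos [ 0.6253 -0.1947  0.0475] F [ 0.8 -2.9  1.4] Tq [-0.43 -0.17  0.  ] w -0.0 j [-4.150e-01  3.100e-01  1.676e+00 -1.000e-03  1.150e+00 -3.460e-01]
ty [ 0.9976 -0.0688  0.0042] tz [-0.0688 -0.9976  0.0024] yaw of y -3.94
```

View pics/e.png

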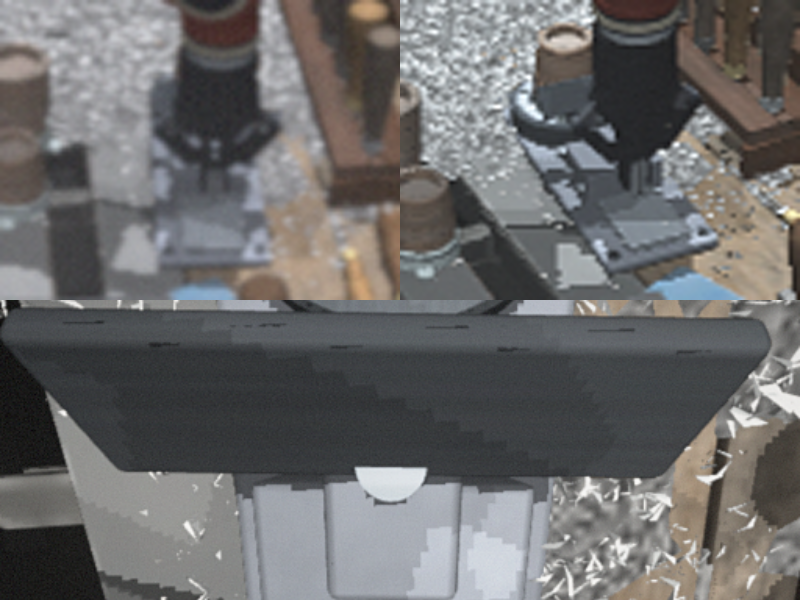

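Call:
{"op": "drive_tool", "data": {
  "plan": [
    [0,0,0.01,0],
    [-0.04,0,0.012,0],
    [-0.085,0,0.012,0],
    [-0.13,0,0.012,0],
    [-0.17,0,-0.01,0],
    [-0.2,0,-0.045,0],
    [-0.2,0,-0.09,0],
    [-0.2,0,-0.13,0],
    [-0.2,0,-0.145,0],
    [-0.2,0,-0.145,0],
    [-0.2,0,-0.145,0]
  ]
}}

```text
time: 20.4
tool_pos: [0.6334, -0.0504, 0.2448]
tool_rot: [-0.482, -0.517, -0.483, 0.518]
contact_force: [0.3, 0.1, -0.4]
gripper_width: -0.002
```

```bash
python3 st.py; cat > look.py <<'E'
from h import *
import sys
n=sys.argv[1]
C=cal('wrist');im=viewer.grab_frame('wrist');cv2.imwrite(f'pics/{n}.png',im);np.savez(f'{n}.npz',K=C[0],R=C[1],t=C[2])
u,v=proj(C,[.6275,-.125,.02]).astype(int);u0,v0=u-64,v-48;print('origin',u0,v0,'scale 6.25')
print('line px',[((proj(C,[x,y,.02])-[u0,v0])*6.25).round() for x,y in((.6,-.1045),(.6575,-.1085))])
cv2.imwrite(f'pics/{n}b.png',cv2.resize(im[v0:v0+96,u0:u0+128],(800,600),interpolation=cv2.INTER_CUBIC))
E
python3 look.py w7
```

```text
t 20.4 pos [ 0.6334 -0.0504  0.2448] F [ 0.3  0.1 -0.4] Tq [-0.01 -0.02 -0.01] w -0.002 j [-1.960e-01  8.000e-02  1.590e+00 -1.000e-03  1.473e+00 -1.270e-01]
ty [ 0.9976 -0.0695 -0.0017] tz [-6.950e-02 -9.976e-01  4.000e-04] yaw of y -3.98
origin 193 170 scale 6.25
line px [array([261., 216.]), array([548., 216.])]
```

View pics/w7b.png

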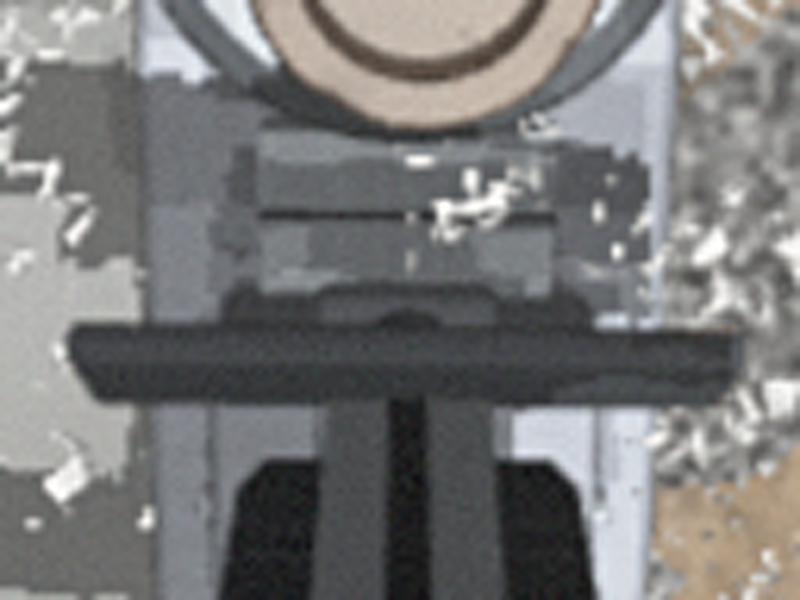

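```bash
cat > prof.py <<'E'
from h import *
import sys
n=sys.argv[1];u0,v0=int(sys.argv[2]),int(sys.argv[3])
d=np.load(f'{n}.npz');C=(d['K'],d['R'],d['t'])
g=cv2.cvtColor(cv2.imread(f'pics/{n}.png'),cv2.COLOR_BGR2GRAY)
for a,b in ((237,241),(274,280)):
    c=g[195:225,a:b].mean(1); print(a,[(195+i,int(x)) for i,x in enumerate(c)])
ax=np.array([.0698,.9976])
for r in map(float,sys.argv[4:]): p=onz(C,258,r,.02)[:2];print(r,p.round(4),'from nose along y',((p-[.635,-.0325])@ax).round(4))
E
python3 prof.py w7 193 170 204.3 215.5 216.5 217.5
```

```text
237 [(195, 135), (196, 112), (197, 102), (198, 103), (199, 100), (200, 100), (201, 105), (202, 104), (203, 77), (204, 50), (205, 90), (206, 118), (207, 126), (208, 126), (209, 126), (210, 126), (211, 122), (212, 125), (213, 142), (214, 141), (215, 140), (216, 108), (217, 73), (218, 60), (219, 61), (220, 65), (221, 58), (222, 55), (223, 64), (224, 66)]
274 [(195, 136), (196, 142), (197, 168), (198, 170), (199, 148), (200, 147), (201, 118), (202, 114), (203, 112), (204, 69), (205, 69), (206, 96), (207, 122), (208, 129), (209, 129), (210, 127), (211, 128), (212, 128), (213, 127), (214, 123), (215, 118), (216, 119), (217, 91), (218, 66), (219, 61), (220, 64), (221, 63), (222, 57), (223, 61), (224, 69)]
204.3 [ 0.6291 -0.1062] from nose along y -0.0739
215.5 [ 0.6281 -0.1214] from nose along y -0.0892
216.5 [ 0.628  -0.1228] from nose along y -0.0906
217.5 [ 0.6279 -0.1242] from nose along y -0.092
```

Call:
{"op": "drive_tool", "data": {
  "plan": [
    [0,0,0.04,0],
    [0,0,0.085,0],
    [0.02,0,0.13,0],
    [0.06,0,0.157,0],
    [0.1,0,0.159,0],
    [0.14,0,0.159,0],
    [0.18,0,0.159,0],
    [0.198,0,0.159,0],
    [0.198,0,0.159,0],
    [0.198,0,0.152,0],
    [0.198,0,0.147,0],
    [0.198,0,0.147,0]
  ]
}}

```text
time: 21.65
tool_pos: [0.6254, -0.196, 0.0505]
tool_rot: [0.484, 0.517, 0.481, -0.516]
contact_force: [-0.1, -0.8, 0.4]
gripper_width: 0.001
```

Call:
{"op": "drive_tool", "data": {
  "plan": [
    [0,0,-0.004,0],
    [0,0,-0.008,0],
    [0,0,-0.012,0],
    [0,0,-0.015,0],
    [0,0,-0.015,0],
    [0,0,-0.015,0]
  ]
}}

```text
time: 22.25
tool_pos: [0.6261, -0.1824, 0.0494]
tool_rot: [0.484, 0.517, 0.481, -0.517]
contact_force: [0.8, -5.0, 3.0]
gripper_width: -0.001
```

```bash
python3 st.py
```

```text
t 22.25 pos [ 0.6261 -0.1824  0.0494] F [ 0.8 -5.   3. ] Tq [-0.86 -0.14 -0.04] w -0.001 j [-3.970e-01  3.020e-01  1.683e+00 -1.000e-03  1.152e+00 -3.270e-01]
ty [ 0.9976 -0.0693  0.0037] tz [-0.0693 -0.9976  0.0023] yaw of y -3.97
```

Call:
{"op": "drive_tool", "data": {
  "plan": [
    [0,0,-0.002,0],
    [0,0,-0.004,0],
    [0,0,-0.004,0],
    [0,0,-0.004,0]
  ]
}}

```text
time: 22.65
tool_pos: [0.6258, -0.178, 0.0485]
tool_rot: [0.483, 0.517, 0.481, -0.517]
contact_force: [1.5, -5.5, 3.8]
gripper_width: 0.001
```

Call:
{"op": "drive_tool", "data": {
  "plan": [
    [0,0,0.01,0],
    [-0.04,0,0.012,0],
    [-0.085,0,0.012,0],
    [-0.13,0,0.012,0],
    [-0.17,0,-0.01,0],
    [-0.2,0,-0.045,0],
    [-0.2,0,-0.09,0],
    [-0.2,0,-0.125,0],
    [-0.2,0,-0.13,0],
    [-0.2,0,-0.13,0],
    [-0.2,0,-0.13,0]
  ]
}}

```text
time: 23.75
tool_pos: [0.6334, -0.0482, 0.2465]
tool_rot: [-0.482, -0.517, -0.483, 0.518]
contact_force: [0.3, 0.3, 0.1]
gripper_width: 0.002
```

```bash
python3 st.py; python3 look.py w8
```

```text
t 23.75 pos [ 0.6334 -0.0482  0.2465] F [0.3 0.3 0.1] Tq [-0.02  0.02  0.05] w 0.002 j [-0.193  0.079  1.588 -0.     1.476 -0.123]
ty [ 0.9976 -0.0697 -0.0022] tz [-6.970e-02 -9.976e-01 -2.000e-04] yaw of y -4.0
origin 193 171 scale 6.25
line px [array([263., 217.]), array([548., 218.])]
```

View pics/w8b.png

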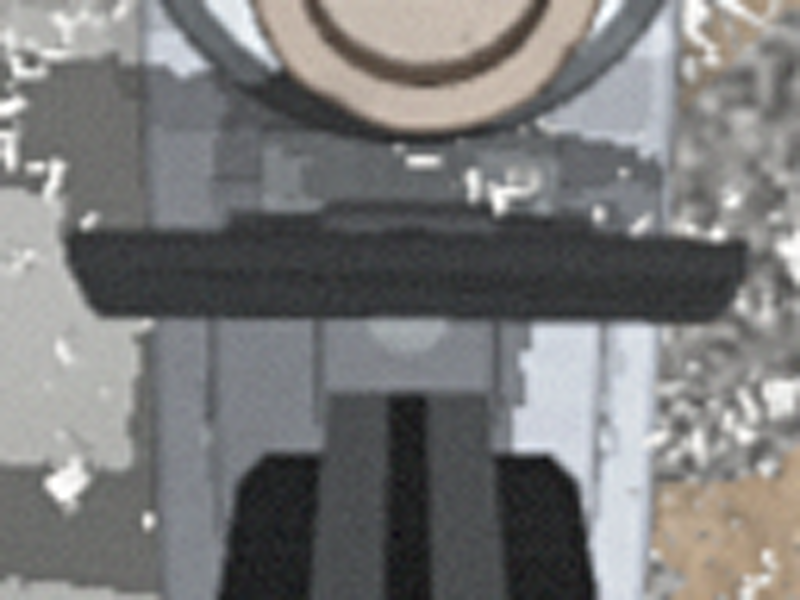

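```bash
python3 prof.py w8 193 171 204.5 205.5 206; python3 - <<'E'
from h import *
d=np.load('w8.npz');C=(d['K'],d['R'],d['t'])
for p in ([.6291,-.1062,.02],): print('line row',proj(C,p))
# carriage top back corner / front-edge shift between w7 and w8 using bar: back base end fixed
d7=np.load('w7.npz');C7=(d7['K'],d7['R'],d7['t'])
g7,g8=[cv2.cvtColor(cv2.imread(f'pics/{n}.png'),cv2.COLOR_BGR2GRAY) for n in('w7','w8')]
for g in(g7,g8):
    for a,b in((212,225),(280,293)):
        c=np.diff(g[195:240,a:b].mean(1));print('bar edges dark-start',195+np.argmin(c),'end',195+np.argmax(c))
E
```

```text
237 [(195, 108), (196, 122), (197, 128), (198, 127), (199, 126), (200, 126), (201, 125), (202, 123), (203, 131), (204, 121), (205, 71), (206, 54), (207, 55), (208, 50), (209, 58), (210, 56), (211, 59), (212, 62), (213, 61), (214, 50), (215, 52), (216, 56), (217, 60), (218, 58), (219, 57), (220, 56), (221, 59), (222, 117), (223, 135), (224, 128)]
274 [(195, 114), (196, 126), (197, 138), (198, 159), (199, 171), (200, 168), (201, 198), (202, 149), (203, 118), (204, 117), (205, 75), (206, 54), (207, 61), (208, 58), (209, 54), (210, 60), (211, 61), (212, 63), (213, 61), (214, 59), (215, 52), (216, 50), (217, 52), (218, 53), (219, 57), (220, 57), (221, 56), (222, 96), (223, 143), (224, 155)]
204.5 [ 0.6289 -0.1048] from nose along y -0.0726
205.5 [ 0.6289 -0.1062] from nose along y -0.0739
206.0 [ 0.6288 -0.1068] from nose along y -0.0746
line row [258.19704005 205.51637195]
bar edges dark-start 221 end 234
bar edges dark-start 221 end 234
bar edges dark-start 207 end 221
bar edges dark-start 205 end 222
```

```bash
python3 -c "
from plant import manip; print(manip.job_done())"
```

```text
the job is handed in; nothing more can be done
None
```

The former has been changed and the tool rest is at the line. I handed the job in at about 24 s of the 67 s allowed.

- **Old former:** I pressed it down, turned it about 77° anticlockwise and lifted it out. It stands upright on the front way of the bench, between where the tall and next formers stood. The wrist picture taken after the lock showed it upright there.
- **Next former:** I set it in the slots, pressed it down and turned it about 78° clockwise. On a gentle upward pull it stopped with its underside about 11 mm below the rim and held against 7 N. The wrist picture also showed the visible lug slot empty, so it is locked. I did not measure its final lug angle or tilt directly.
- **Tool rest:** I pushed it in two stages. In the last picture the carriage edge merges with the scribed line, within about ±1.5 mm (the tolerance is 3 mm). The tool position at the end of the push agreed to within 1 mm.
- **Bystanders:** The tall former and tin were not touched, and the gripper was clear of everything at hand-in.

No check failed. The first grip on the old former was about 3 mm off centre, so I opened the gripper and gripped it again before turning.

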